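# Hold the gearbox cover over its dowel pins

## Robot

A 6-joint arm with a two-finger parallel gripper is mounted at the origin on the work surface. World frame = base frame: x ahead of the robot, y to its left, z up, the work surface at z = 0. Lengths are in m, angles in rad, forces in N, time in s.
With the tool pointing down it reaches from about 0.4 to 0.825 m from the base axis. Payload 7 kg.
Tool frame: the origin (TCP) lies midway between the tips of the shut fingers; the grasp point (between the pads) lies 19 mm behind it; z points along the fingers, x is the direction in which the jaws open and shut, and the axes are right-handed (so a half turn about z gives the same grasp; the last joint's range is limited). The gripper opens to 88 mm and grips with 3 to 60 N. Pads are 19 mm wide; open, the fingers measure 130 mm over their backs; the gripper's body (78 mm by 193 mm) begins 47 mm behind the grasp point.
Start: joints at [-0.953, 0.359, 0.012, 0, -1.224, -0.288], TCP at [0.219, -0.639, 0.227] pointing down, gripper open.
Joint ranges: [-3.07, 3.07], [-1.43, 2.12], [-1.02, 1.25], [-3.03, 1.67], [-3.05, -0], [-3.03, 3.03]. Speed limits (rad/s): [2.39, 2.39, 3.01, 3.14, 3.14, 3.14].

## Interface

Orientations are given as a unit quaternion [w, x, y, z].
In Python, from bench import env gives the robot as it stands. Calls block until the motion is done:
- env.move_ptp(position, orientation): joint-space move of the TCP to a pose.
- env.move_l(position, rotation=None, speed=0.15, f_stop=None): straight line of the TCP; rotation=None keeps the orientation; speed is the mean speed in m/s. With f_stop (N) it stops when the force on the tool has changed by that much, and returns True; else False.
- env.set_joints(angles): joint-space move.
- env.let_go() and env.clamp(): open the fingers fully, or close them until they stop; the grip force is fixed at half the most.
- env.wait(seconds).
- env.inverse_kinematics(position, orientation): joint angles nearest the present ones, or None.
- env.read_state(): the state.
- env.read_camera(name): name is "side" or "top"; returns the picture (420x560x3 uint8, red, green, blue); there is no depth.
- env.camera_info(name): a dict with "camera_matrix" (3x3 intrinsics, pixels), "world_to_cam" (4x4, takes a point from world to camera coordinates). Camera axes: x right, y up, looking along -z (the intrinsics and any distortion apply to the point x, -y, -z); pixel columns grow to the right and rows downward; lengths in m; the calibration is good to about 2 mm. A picture is of the moment at which its call begins. camera_info takes no time and is no camera call.
A pose or a line that the arm cannot do raises env.Unreachable and nothing moves.
- env.finish_job(): hands the job in, once; it reports no verdict.
The state is a dict: "t": time; "joint_positions": joint angles; "qd": joint speeds; "effort": joint torques, N m; "tool_pos": TCP position; "ee_rot": TCP orientation; "wrist_force": force on the tool from outside, world axes, zero at the start; "ft_torque": the same for the moment, N m; "gripper_width": finger opening in m.
Only numpy, scipy, OpenCV 4.12 (cv2) and the standard library are available. Lean on these libraries where they do the work, as an engineer would, in place of code of your own. Each camera call takes 0.05 s, during which the arm holds its last target.

## Task

Pick up the rectangular cover by its handle, carry it over the top of the steel screen and bring it above the rectangular gearbox housing, with its two holes lined up over the two upright pins. Stop about one centimetre above the pin tips with the cover level, and finish while still holding it there, so that a workmate can check the joint face before it is closed; do not put it down or let go. The cover must never touch the housing or its pins, nothing may touch the screen, and everything else stays where it is.

Things in the scene. Friction and masses are not known exactly. Their poses are not given: they have to be found in the camera images.
- cover_center (a point): Rectangular aluminium cover lying flat, loose: plate 120 (x) by 90 (y) by 8 mm, about 0.3 kg, with a black bridge handle along x on top. Handle bar: 56 long (x), 14 wide (y), 18 high, from 34 to 52 mm above the underside, on two end legs; grip it across the 14 mm. Point: cover centre, 26 mm above the underside, 17 mm below the bar's centre; z up, x along the handle and the line of holes.
- cover_hole_a (a point): Centre of one of the cover's two through holes (20 mm square), at the underside, 44 mm to -x of the cover's centre. The cover fits either way round.
- cover_hole_b (a point): Centre of the other 20 mm hole, at the underside, 44 mm to +x of the cover's centre.
- housing: Rectangular grey gearbox housing, bolted down: 120 (x) by 90 (y) by 80 mm high, opening with a gear in its top, foot flange 150 by 104 by 10 mm, two steel pins 10 mm thick rising 14 mm above the top, to 94 mm above the table. Origin: centre of the underside; x along the line of the pins. It and the round housing beside it may change places.
- pin_a (a point): Tip of the housing's pin at -x: 44 mm to -x of the housing's centre, 94 mm above the table.
- pin_b (a point): Tip of the housing's pin at +x: 44 mm to +x of the housing's centre, 94 mm above the table.
- screen_top (a point): Upright sheet-steel screen fixed on the table between the covers and the housings, 150 mm high, 360 mm long along its own x (roughly away from the robot), 6 mm thick with a rubber edge, feet 44 mm wide. This point is the middle of its top edge, 150 mm above the table; z is up.
- bottle_a_center (a point): Green glass bottle, loose, standing beside the screen on the covers' side: 60 mm across, 175 mm high; the point is half-way up. Leave it alone.
- bottle_b_center (a point): A second such green bottle, same size; the point is half-way up. Leave it alone.
- round_cover: Round aluminium cover, 100 mm across, with a black knob to 48 mm high; origin at the centre of its underside. It lies beside the rectangular one (the two may change places). Leave it alone.
- sauce: White plastic bottle, loose, 58 mm across, 160 mm high; origin under its centre. Leave it alone.
- mug: White mug, loose, 80 mm across, 90 mm high; origin under its centre. Leave it alone.
- plate: White dinner plate, loose, 190 mm across, 22 mm high; origin under its centre. Leave it alone.
- wrench: Steel wrench lying flat, 180 mm long along its x; origin under its middle. Leave it alone.
- screen: The same screen, as a whole; origin under its middle, on the table.
- round_housing: Round grey housing, bolted down, 124 mm across, with four thin studs, 92 mm high; origin under its centre. Not wanted.
- cover: The rectangular cover as a whole; origin at the centre of its underside.
Things that resemble listed ones, but are neither listed nor needed, are in the scene too. What is shaped like the cover but pink is not meant. What is shaped like the round_housing but orange is not meant.

How it is judged:
On the way:
1. the cover is carried over the top of the screen (z of cover_center in the frame of screen_top above 0.026 m and y of cover_center in the frame of screen_top between -0.05 and 0.05 m and x of cover_center in the frame of screen_top between -0.2 and 0.2 m), for 0.02 s.
At the end, for the whole second after the job is handed in: The gripper holds the cover still above the rectangular housing: each hole's centre within 8 mm horizontally of a different pin's axis, the underside at both holes 3 to 22 mm above the pin tips (pin tips 94 mm above the table), level within 0.12 rad, touching neither housing (((horizontal distance between cover_hole_a and pin_a below 0.008 m and horizontal distance between cover_hole_b and pin_b below 0.008 m) or (horizontal distance between cover_hole_a and pin_b below 0.008 m and horizontal distance between cover_hole_b and pin_a below 0.008 m)) and z of cover_hole_a in the frame of housing between 0.097 and 0.116 m and z of cover_hole_b in the frame of housing between 0.097 and 0.116 m and angle between cover_center's own z axis and vertical below 0.12 rad and linear speed of cover below 0.02 m/s and contact force between cover and housing below 0.1 N and contact force between the fingers and cover above 1 N and contact force between cover and round_housing below 0.1 N); the arm keeps its last pose, push and grip.
It fails at once if the cover touches the housing or its pins (contact force between cover and housing above 1 N).
It fails at once if the screen is touched (more than 2 N) (contact force between screen and anything else above 2 N).
It fails at once if the round cover, a bottle, the mug, the plate or the wrench is moved more than 20 mm (distance of any of round_cover, bottle_a_center, bottle_b_center, sauce, mug, plate, wrench from where it was at the start of the episode above 0.02 m).
It also fails if it takes over 45 s, if anything falls off the work surface, if the arm or the gripper's body presses on something with over 40 N, if the wrist force passes 120 N, or if a joint passes its speed limit or range.

## Working session

There is one attempt and no reset: what is moved stays moved. The work goes in short steps, each a Python script; the robot and the scene stay as the last script left them, time stands still between calls to the robot, and variables do not carry over. Pictures are saved under pics/ and viewed, and the job is handed in when it is done.

```bash
ls; mkdir -p pics
python3 - <<'E'
from bench import env
import cv2,numpy as np
for n in("top","side"):
    im=env.read_camera(n); cv2.imwrite(f"pics/{n}0.png",im[:,:,::-1])
    c=env.camera_info(n); print(n,{k:(np.round(v,4).tolist() if not isinstance(v,(str,dict)) else v) for k,v in c.items()})
s=env.read_state();print(s['t'],s['tool_pos'],s['ee_rot'],s['gripper_width'])
E
```

```text
pics
top {'camera_matrix': [[395.9772, 0.0, 271.0768], [0.0, 395.9772, 211.4186], [0.0, 0.0, 1.0]], 'world_to_cam': [[0.0069, -1.0, 0.0009, 0.0122], [0.9981, 0.0069, 0.0607, -0.5226], [-0.0607, 0.0005, 0.9982, -1.15], [0.0, 0.0, 0.0, 1.0]]}
side {'camera_matrix': [[503.9142, 0.0, 287.8268], [0.0, 503.9142, 215.2857], [0.0, 0.0, 1.0]], 'world_to_cam': [[-0.9009, -0.4338, 0.0132, 0.4639], [0.2346, -0.4613, 0.8557, -0.2307], [-0.3652, 0.774, 0.5174, -1.2458], [0.0, 0.0, 0.0, 1.0]]}
0.1 [ 0.21845806 -0.63822741  0.22573073] [-6.24851752e-04  5.81475863e-01  8.13563330e-01  3.73004994e-04] 0.08788127276888458
```

View pics/top0.png

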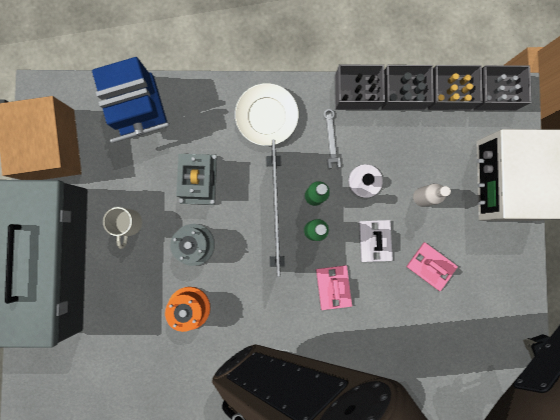

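View pics/side0.png

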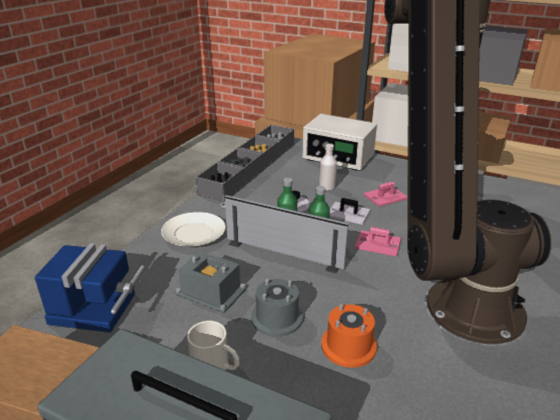

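```bash
cat > h.py <<'E'
import numpy as np,cv2
from bench import env
def P(n,p):
    c=env.camera_info(n);K=np.array(c['camera_matrix']);T=np.array(c['world_to_cam'])
    q=T[:3,:3]@np.asarray(p,float)+T[:3,3];q=K@np.array([q[0],-q[1],-q[2]]);return q[:2]/q[2]
def ray(n,uv):
    c=env.camera_info(n);K=np.array(c['camera_matrix']);T=np.array(c['world_to_cam'])
    d=np.linalg.solve(K,[uv[0],uv[1],1]);d=T[:3,:3].T@np.array([d[0],-d[1],-d[2]]);return -T[:3,:3].T@T[:3,3],d
def onz(n,uv,z):
    o,d=ray(n,uv);return o+d*(z-o[2])/d[2]
def crop(n,im,x0,y0,w,h,s,name):
    cv2.imwrite(name,cv2.resize(im[y0:y0+h,x0:x0+w,::-1],None,fx=s,fy=s,interpolation=cv2.INTER_NEAREST))
E
python3 - <<'E'
from h import *
print(env.camera_info("top").keys())
t=cv2.imread("pics/top0.png")[:,:,::-1];s=cv2.imread("pics/side0.png")[:,:,::-1]
a=np.zeros((600,800,3),np.uint8)
def put(im,x,y,w,h,X,Y,k): a[Y:Y+h*k,X:X+w*k]=cv2.resize(im[y:y+h,x:x+w],None,fx=k,fy=k,interpolation=cv2.INTER_NEAREST)
put(t,345,205,66,50,0,0,6);put(t,170,148,66,50,400,0,6)
put(s,310,180,66,50,0,300,6);put(s,172,250,80,60,400,300,5)
cv2.imwrite("pics/crop0.png",a[:,:,::-1])
E
```

```text
dict_keys(['camera_matrix', 'world_to_cam'])
```

View pics/crop0.png

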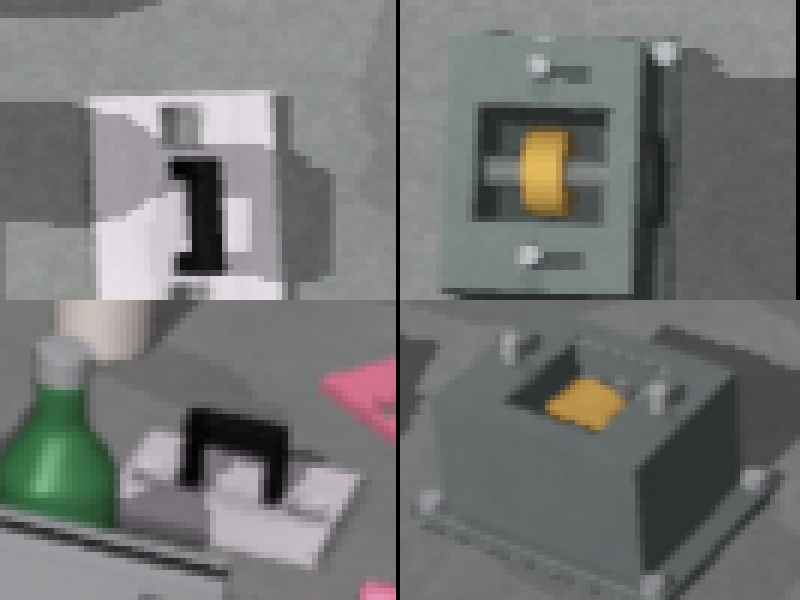

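Run:
```python
from h import *
t=cv2.imread("pics/top0.png");hsv=cv2.cvtColor(t,cv2.COLOR_BGR2HSV)
# plate: print values to pick threshold
g=t[:,:,::-1].astype(int)
print("row 235 R",g[235,354:404,0].tolist()); print("R-G",(g[235,354:404,0]-g[235,354:404,1]).tolist())
print("col 389",g[214:270,389].tolist()[::2])
print("pins");print(g[155:164,188:200,0]);print(g[186:195,186:198,0])
s=cv2.imread("pics/side0.png")[:,:,::-1].astype(int)
print("side pins");print(s[253:266,186:200,0]);print(s[263:277,216:232,0])
```

```text
row 235 R [95, 98, 98, 95, 88, 74, 115, 163, 161, 162, 162, 162, 158, 158, 159, 158, 160, 153, 142, 139, 134, 111, 46, 11, 20, 22, 19, 47, 120, 158, 156, 157, 158, 161, 161, 161, 148, 115, 94, 93, 95, 95, 98, 99, 94, 92, 114, 136, 137, 136]
R-G [-1, -1, -2, -2, -3, -2, 3, 5, 6, 6, 5, 5, 5, 4, 5, 5, 5, 5, 3, 3, 3, 3, 1, -1, -1, 1, 1, 1, 3, 3, 4, 5, 4, 5, 5, 4, 3, 0, -2, -2, -3, -2, -2, -1, -1, -1, -2, -4, -2, -3]
col 389 [[144, 147, 145], [143, 146, 143], [140, 144, 141], [200, 196, 201], [205, 201, 207], [213, 209, 214], [216, 211, 217], [226, 220, 226], [161, 157, 164], [163, 159, 165], [160, 156, 163], [161, 157, 164], [160, 154, 162], [161, 157, 164], [160, 155, 163], [163, 158, 165], [162, 157, 163], [163, 158, 164], [161, 157, 163], [225, 221, 227], [226, 220, 227], [226, 220, 226], [226, 221, 227], [222, 216, 223], [131, 134, 131], [139, 142, 141], [143, 144, 142], [137, 139, 138]]
pins
[[126 125 127 127 126 128 126 127 127 128 126 126]
 [128 126 126 128 129 129 128 125 125 125 125 128]
 [127 127 126 143 165 157 131 125 123 127 127 128]
 [129 127 127 156 188 189 161 116 124 124
[... 1742 characters left out ...]
 109 100  96  94  99 102 101]
 [102  94  91  92 104 122 148 157 153 117  92  75  67  90 100 100]
 [107  93  80  91 118 130 153 161 147 103  69  62  64  88  99  99]
 [124  93  88 113 112 112 141 146 124  83  62  61  70  91 100 101]
 [147 106  96 102 100 108 138 144 122  83  70  73  91 100 101  98]
 [141 112 100  99 100 104 137 144 121  87  87  97 101 102  99  85]
 [109 101  99  99  99 102 128 132 114  92  89  96 100  97  85  62]
 [100 100 100  99  99 100 101  98  95  90  89  91  92  77  57  48]
 [100 101 100 100 101 100  99  99  98  95  93  88  73  56  46  47]
 [101 100 100 100  99  99 100  99  99  99  94  78  57  47  47  48]
 [101 101 100  99  98  99  98  98  99  95  77  56  48  47  47  48]]
```

Run:
```python
from h import *
t=cv2.imread("pics/top0.png")[:,:,::-1]
crop("t",t,350,210,60,60,10,"pics/c1.png")
```

```text
(no output)
```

View pics/c1.png

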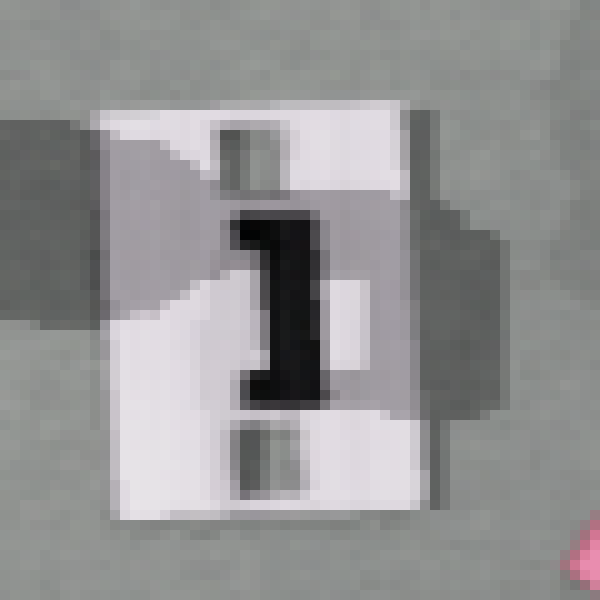

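Run:
```python
from h import *
t=cv2.imread("pics/top0.png")[:,:,::-1].astype(int);s=cv2.imread("pics/side0.png")[:,:,::-1].astype(int)
m=np.zeros(t.shape[:2],np.uint8);R=np.s_[212:270,352:400]
m[R]=((t[R][...,0]-t[R][...,1]>=2)&(t[R][...,0]>110)&(t[R][...,1]>100)).astype(np.uint8)
m=cv2.morphologyEx(m,cv2.MORPH_OPEN,np.ones((3,3),np.uint8))
c=np.vstack([k for k in cv2.findContours(m,0,2)[0] if cv2.contourArea(k)>30])
w=np.array([onz("top",p[0],.008)[:2] for p in c],np.float32)
r=cv2.minAreaRect(w);print("plate",r)
b=np.zeros_like(m);b[R]=(t[R].max(2)<60)
k=max(cv2.findContours(b,0,2)[0],key=cv2.contourArea)
k=np.array([p[0] for p in k]);print("black px",k.min(0),k.max(0))
def cen(I,y0,y1,x0,x1,th):
    a=np.clip(I[y0:y1,x0:x1]-th,0,None);Y,X=np.mgrid[y0:y1,x0:x1];return np.array([(a*X).sum(),(a*Y).sum()])/a.sum()
pt=[cen(t[...,0],156,161,190,196,130),cen(t[...,0],188,193,188,195,130)]
W=[onz("top",p,.094) for p in pt];print("pins top px",pt,W)
W=np.array(W);print("dist",np.linalg.norm(W[0]-W[1]),"mid",W.mean(0))
for p in W: print("predict side",P("side",p))
# side: tips about row 256.3/ 267
for p in ((193.4,257.3),(223.2,267.5)): print("side->",onz("side",p,.094))
# handle bar: top face lateral centre from top view
for y in(236,240,244):
    row=t[y,366:392].mean(1);print(y,row.astype(int).tolist())
```

```text
plate ((0.43912628293037415, -0.29246392846107483), (0.1203308030962944, 0.09155850112438202), 2.076486110687256)
black px [373 232] [381 250]
pins top px [array([192.48899756, 158.23227384]), array([190.87685775, 190.014862  ])] [array([0.66378078, 0.23442853, 0.094     ]), array([0.57531265, 0.23719763, 0.094     ])]
dist 0.08851146039069678 mid [0.61954671 0.23581308 0.094     ]
predict side [193.8888392 256.39906  ]
predict side [223.57115967 266.63125378]
side-> [0.66266376 0.23814323 0.094     ]
side-> [0.57426511 0.24056645 0.094     ]
236 [158, 157, 156, 158, 158, 150, 141, 145, 143, 114, 49, 15, 25, 21, 19, 49, 119, 158, 155, 157, 157, 157, 160, 160, 148, 114]
240 [193, 219, 220, 220, 216, 205, 205, 206, 201, 167, 79, 20, 23, 22, 20, 37, 157, 221, 218, 217, 198, 157, 161, 160, 153, 126]
244 [224, 220, 218, 214, 206, 205, 207, 205, 201, 188, 125, 19, 26, 21, 18, 17, 150, 223, 219, 216, 198, 159, 159, 162, 160, 137]
```

Run:
```python
from h import *
print("bar right edge",[onz("top",(381.5+ (y-240)*.036,y),.052)+[0,.007,0] for y in (236,240,244)])
print("hole far/near (z=.008, top rims)",onz("top",(374.9,225.4),.008),onz("top",(376.3,255.3),.008))
print("side bar: ",[P("side",p) for p in ((.411,-.294,.043),(.467,-.292,.043))])
print("screen ends z.15",onz("top",(274,140),.15),onz("top",(278.5,275),.15))
print("bottle tops",onz("top",(320.5,187),.175),onz("top",(320.5,230),.175))
print("round knob",onz("top",(368,180),.048),"sauce",onz("top",(446,190),.16))
for p,a in (((.4395,-.293,.024),92.08),((.62,.236,.3),88.2)):
    a=np.radians(a/2);print(env.inverse_kinematics(p,[0,np.cos(a),np.sin(a),0]))
```

```text
bar right edge [array([ 0.45247812, -0.29114198,  0.052     ]), array([ 0.44113776, -0.29143715,  0.052     ]), array([ 0.42981126, -0.29173197,  0.052     ])]
hole far/near (z=.008, top rims) [ 0.48367746 -0.29162558  0.008     ] [ 0.3956714  -0.29495159  0.008     ]
side bar:  [array([357.62621018, 203.27808868]), array([340.84968552, 199.61788351])]
screen ends z.15 [0.70284958 0.00946332 0.15      ] [ 0.35017304 -0.00440506  0.15      ]
bottle tops [ 0.57612416 -0.1097855   0.175     ] [ 0.46652089 -0.10970644  0.175     ]
round knob [ 0.61305585 -0.26243548  0.048     ] sauce [ 0.57243357 -0.43661615  0.16      ]
[-0.21639807  0.3452681  -0.55370912  0.         -0.6718191  -1.31809541]
[ 0.65701584  0.30592017  0.10080315  0.         -1.36567931 -2.25922809]
```

The cover is the white plate with the black handle at top-view (376,241). The pink look-alikes at (334,288) and (433,267) are ruled out by colour. The target is the grey rectangular housing at (196,177); the round grey one (191,244) and the orange one (187,310) are not it. Two measurements agree on the cover:

| Check | Result |
|---|---|
| Plate size | 120 x 91.5 mm |
| Hole spacing | 88 mm |
| Pin spacing | 88.5 mm |

Next I grasp the cover.

```bash
cat >> h.py <<'E'
def Q(deg): a=np.radians(deg/2);return [0,np.cos(a),np.sin(a),0]
def st(l=""):
    s=env.read_state();print(l,round(s['t'],2),np.round(s['tool_pos'],4),np.round(s['wrist_force'],1),round(s['gripper_width'],4));return s
E
python3 - <<'E'
from h import *
q=Q(92.1)
env.move_ptp([.4395,-.2925,.20],q);st("above")
env.move_l([.4395,-.2925,.08],q,speed=.15)
st("near")
print(env.move_l([.4395,-.2925,.024],q,speed=.06,f_stop=8));st("down")
env.clamp();st("clamped")
env.move_l([.4395,-.2925,.06],q,speed=.08);st("lift")
for n in("top","side"): cv2.imwrite(f"pics/{n}1.png",env.read_camera(n)[:,:,::-1])
E
```

```text
above 1.62 [ 0.4395 -0.293   0.2001] [ 0.7 -0.7 -0.3] 0.0875
near 2.58 [ 0.44   -0.2929  0.0806] [-0.3  0.5  0.3] 0.0874
False
down 3.66 [ 0.4398 -0.2926  0.0243] [-0.4  0.9 -0.3] 0.0874
clamped 4.81 [ 0.4395 -0.2925  0.024 ] [-0.   0.  -0.4] 0.0135
lift 5.41 [ 0.4392 -0.2924  0.0599] [-0.3  0.4 -2.7] 0.014
```

View pics/side1.png

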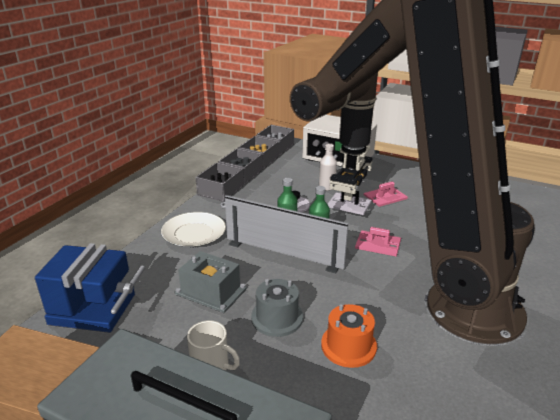

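Side view: the cover is held between the fingers near (350,200) and lifted. Opening is 14 mm and load about 2.7 N, which matches 0.3 kg. Next I raise it and carry it over the screen.

Run:
```python
from h import *
q=Q(92.1);q2=Q(88.2)
env.move_l([.4395,-.2925,.29],q,speed=.15);st("up")
env.move_l([.53,0.0,.29],Q(90),speed=.15);st("over")
env.move_l([.6193,.2365,.29],q2,speed=.15);st("at")
env.move_l([.6193,.2365,.165],q2,speed=.08);env.wait(.3);st("hover")
for n in("top","side"):
    im=env.read_camera(n);cv2.imwrite(f"pics/{n}2.png",im[:,:,::-1])
    if n=="side": crop(n,im,130,170,160,150,5 if 0 else 4,"pics/s2c.png")
    else: crop(n,im,120,110,150,140,4,"pics/t2c.png")
```

```text
up 7.19 [ 0.4391 -0.2923  0.2891] [-0.4  0.4 -2.9] 0.0138
over 9.38 [ 5.299e-01 -5.000e-04  2.900e-01] [ 0.1 -0.1 -2.5] 0.0137
at 11.22 [0.6192 0.2358 0.2903] [ 0.3  0.1 -2.5] 0.014
hover 13.22 [0.6194 0.2365 0.1652] [-0.6  0.9 -3.7] 0.0136
```

View pics/s2c.png

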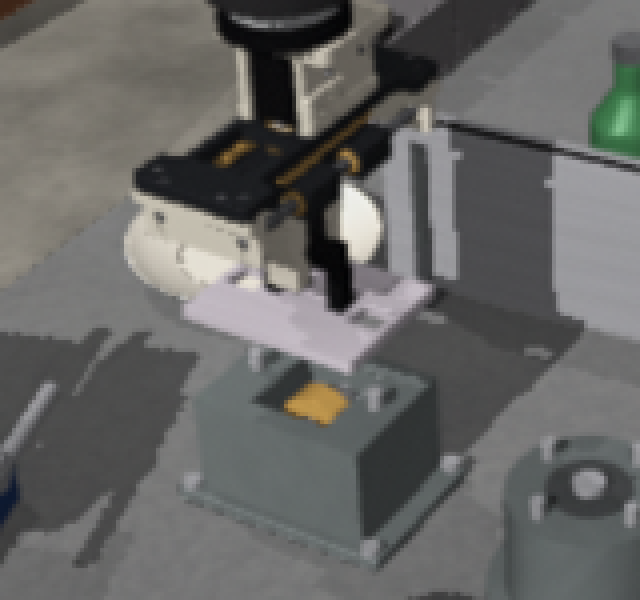

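View pics/t2c.png

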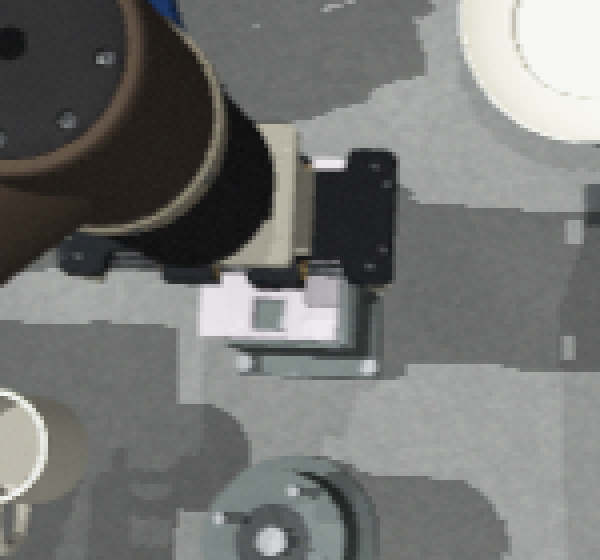

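Side crop: the cover is gripped level above the housing. Its top-face corners are near crop (185,300), (350,360) and (437,290), and the gripper is clear of the screen. Top crop: the near hole is at (268,315). I check these against the prediction.

Run:
```python
from h import *
zt=.1652-.024+.008
t=cv2.imread("pics/top2.png")[:,:,::-1].astype(int)
print(t[180:198,186,0].tolist(), t[188,165:212,0].tolist())
print("hole at",onz("top",(120+267.5/4-.5,110+314/4-.5),zt),"pin_b top-est [.5753 .2372], side-est [.5743,.2406]")
u=np.array([np.cos(np.radians(-1.8)),np.sin(np.radians(-1.8))]);v=np.array([-u[1],u[0]]);c=np.array([.6194,.2365])
for sx,sy in((-1,-1),(-1,1),(1,1),(1,-1)):
    p=c+sx*.06*u+sy*.045*v
    for z in(zt,zt-.008): print(sx,sy,"z%.3f"%z,"side crop",(P("side",[*p,z])-[130,170]+.5)*4,"top crop",(P("top",[*p,z])-[120,110]+.5)*4)
print("holes pred",[(P("side",[*(c+s*.044*u),zt])-[130,170]+.5)*4 for s in(-1,1)])
s=cv2.imread("pics/side2.png");cv2.imwrite("pics/s2d.png",cv2.resize(s[230:310,165:265],None,fx=8,fy=7.5,interpolation=2)[:600])
```

```text
[29, 30, 124, 217, 173, 120, 130, 131, 128, 127, 129, 130, 165, 223, 191, 125, 91, 48] [156, 164, 164, 162, 187, 227, 231, 231, 231, 230, 231, 231, 230, 229, 230, 229, 228, 205, 136, 117, 130, 128, 128, 126, 128, 154, 203, 226, 229, 229, 228, 226, 225, 228, 230, 228, 229, 230, 222, 176, 132, 124, 95, 82, 54, 49, 48]
hole at [0.57424438 0.23784255 0.1492    ] pin_b top-est [.5753 .2372], side-est [.5743,.2406]
-1 -1 z0.149 side crop [434.28553768 284.21343927] top crop [335.02721522 339.1749033 ]
-1 -1 z0.141 side crop [434.78388315 295.11941586] top crop [337.09373383 340.43697952]
-1 1 z0.149 side crop [349.84661561 361.53410014] top crop [197.42214187 333.91556988]
-1 1 z0.141 side crop [350.67621635 372.80961698] top crop [200.54199457 335.21775867]
1 1 z0.149 side crop [182.23944595 304.43310943] top crop [207.25690058 152.5310092 ]
1 1 z0.141 side crop [183.61260955 315.46762583] top crop [210.28034087 155.20333097]
1 -1 z0.149 side crop [272.6273585 233.0432585] top crop [343.90158649 157.73113042]
1 -1 z0.141 side crop [273.63280844 243.71549456] top crop [345.88628896 160.36423644]
holes pred [array([370.59454413, 314.31256131]), array([249.91142427, 274.71126305])]
```

View pics/s2d.png

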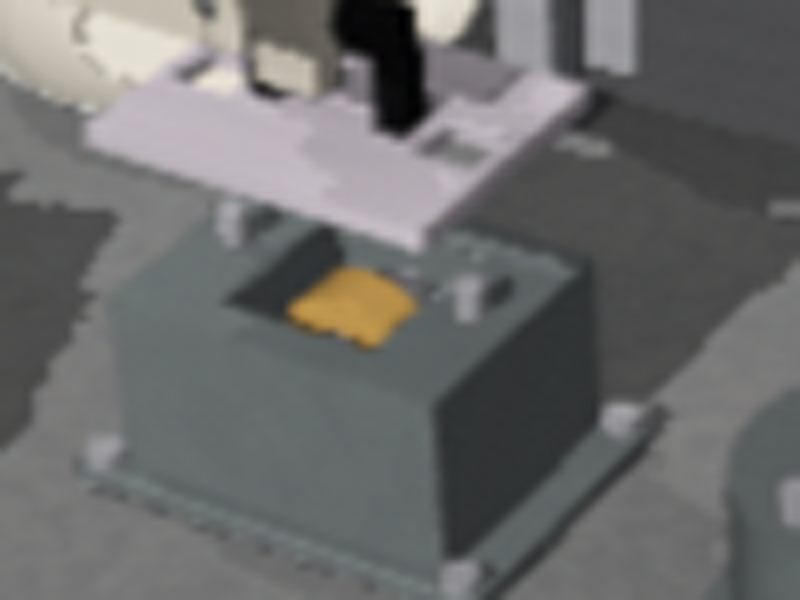

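Everything agrees within about 2 mm: hole (.574,.238) against pin (.575,.237), and the side-view corners within 1 px. I descend to the 10 mm gap with a small y correction.

Run:
```python
from h import *
print(env.move_l([.6193,.2372,.1285],Q(88.2),speed=.04,f_stop=6));env.wait(.5);s=st("end");print(s['ee_rot'],np.abs(s['qd']).max())
for n in("top","side"):
    im=env.read_camera(n);cv2.imwrite(f"pics/{n}3.png",im[:,:,::-1])
    if n=="side": cv2.imwrite("pics/s3.png",cv2.resize(im[230:310,165:265,::-1],None,fx=8,fy=7.5,interpolation=2))
    else:
        print(im[182:198,186,0].tolist(), im[189,178:200,0].tolist())
        crop(n,im,155,160,70,60,10,"pics/t3.png")
```

```text
False
end 14.89 [0.6193 0.2372 0.1286] [ 0.4 -0.3 -2.9] 0.0137
[1.95675656e-06 7.18131084e-01 6.95907857e-01 3.22866200e-05] 0.0018207357411099653
[35, 102, 209, 222, 164, 146, 144, 143, 118, 120, 122, 143, 218, 222, 82, 48] [232, 231, 229, 229, 229, 228, 228, 205, 143, 103, 83, 85, 109, 133, 120, 130, 194, 228, 229, 229, 228, 225]
```

View pics/s3.png

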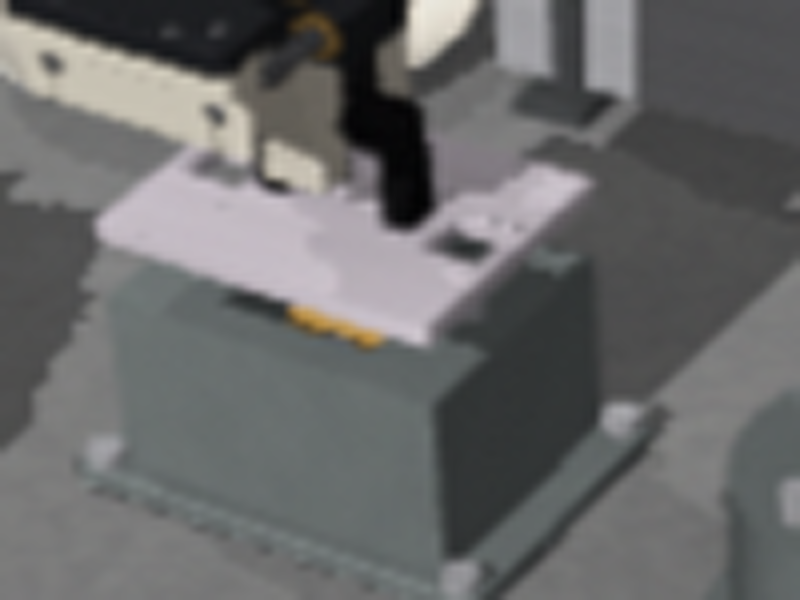

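View pics/t3.png

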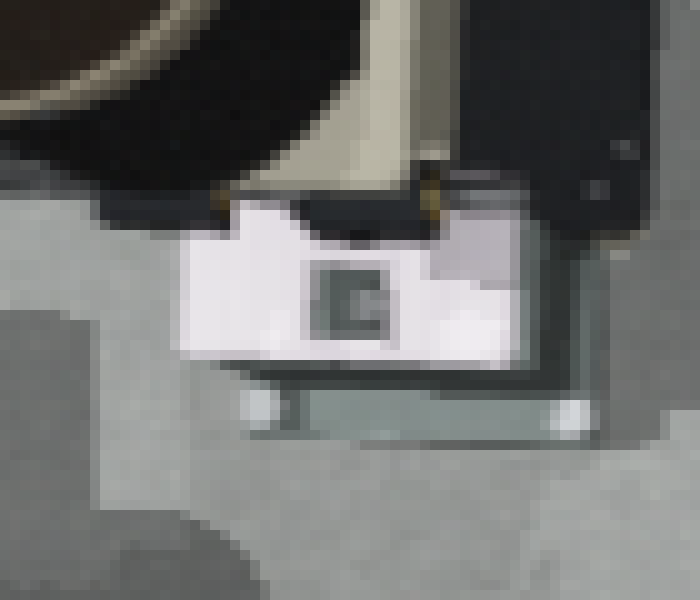

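Run:
```python
from h import *
print("hole",onz("top",(155+34.9-.5,160+30.2-.5),.1126))
st();env.finish_job()
```

```text
hole [0.57402457 0.23742855 0.1126    ]
 14.99 [0.6193 0.2372 0.1285] [ 0.1 -0.2 -3.1] 0.0134
the job is handed in; nothing more can be done
```

I gripped the white rectangular cover by its handle and carried it over the screen, with its underside about 0.266 m above the table. I stopped it above the rectangular housing and handed the job in at 15.0 s, still holding it there. The hand-in gave no verdict.

**Alignment:** the hole nearest the robot measured (0.574, 0.237) in the last top view. Its pin measured (0.575, 0.237) from the start picture, about 1.3 mm apart. The gripper hid the other hole from the top camera. Its alignment rests on the measured angles of the cover and the pins, and on the outline of the cover in the side view.

**Height and level:** the underside is about 10.5 mm above the pin tips, worked out from the tool height and the grip offset. In the hover view just before the final descent, the side-view corners matched a level cover to about 1 px.

**Grip and contact:** the fingers are 13.4 mm apart on the 14 mm bar and carry about 3 N. I saw no contact force during the final descent, and the pictures showed the arm clear of the screen.

**Disagreement:** the side view put the pins 2 to 4 mm further to +y than the top view. I moved the cover 0.7 mm that way, which is well inside the 8 mm tolerance.

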